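# Slide the T-bolt home in the clamping plate

### The job

Get the bearing block ready for clamping: take the tall T-bolt (tall threaded shank on a square head, not the short T-bolt and not the round-footed screw jack), feed its head into the open end of the T-slot of the clamping plate, and slide it along under the slot's lips until its shank is fully home in the notch of the block's foot. Leave it standing upright there, head down in the slot, and let go.

Things in the scene. Friction and masses are not known exactly. Their poses are not given: they have to be found in the camera images.
- tbolt_center (a point): Centre of the tall T-bolt (60 mm above its underside, on its axis). Dark steel, 120 mm tall, 0.27 to 0.43 kg, standing on its square head (40 x 40 x 14 mm); above it a round threaded shank 16 mm across. z up the shank, x and y square to the head; any side may lead. Standing 70 mm or more away: a short T-bolt (70 mm tall, same head) and a screw jack (115 mm tall, round 64 mm foot).
- slot_mouth (a point): Middle of the T-slot's open end, on the slot floor 10 mm above the bench. x points level into the slot, y across, z up. The slot is 56 mm wide and 24 mm high inside; two lips above it, 12 mm thick, leave a 30 mm gap for the shank. Fixed aluminium plate, 200 mm long (x), 150 wide, 46 high, mouth towards the robot. Bench free 60 mm before the mouth.
- slot_home (a point): Point on the slot floor, 136 mm from the mouth along x (same axes), where the bolt's axis stands when fully home: shank within 1 mm of the notch's end, which stops it. The notch, 32 mm wide, begins 41 mm before this point, in the 14 mm thick foot (top 50 mm above the slot floor) of a grey bearing block fixed on the plate; its round back, 75 mm above the floor at most, begins 17 mm beyond.

How it is judged:
By the outcome, as a careful person would: the job done as asked, in the order asked, and still so for the second after the job is handed in, with the robot touching nothing.
It also fails if it takes over 45 s, if anything falls off the work surface, if the arm or the gripper's body presses on something with over 40 N, if the wrist force passes 120 N, or if a joint passes its speed limit or range.

### The arm

A 7-joint arm with a two-finger parallel gripper is mounted at the origin on the work surface. World frame = base frame: x ahead of the robot, y to its left, z up, the work surface at z = 0. Lengths are in m, angles in rad, forces in N, time in s.
With the tool pointing down it reaches from about 0.425 to 0.95 m from the base axis. Payload 4.7 kg.
Tool frame: the origin (TCP) lies between the finger pads; the fingertips stand 25 mm ahead of it and the grasp point (between the pads) lies 6 mm ahead of it; z points along the fingers, y is the line along which they close (so a half turn about z gives the same grasp; the last joint's range is limited). The gripper opens to 85 mm and grips with 20 to 120 N. Pads are 22 mm wide; open, the fingers measure 114 mm over their backs; the gripper's body (76 mm by 85 mm) begins 54 mm behind the grasp point. The pads swing forward as they close: fully open they stand 13 mm farther back than shut.
Start: joints at [1.313, 0.469, -0.049, 1.532, 0.024, 1.141, -0.082], TCP at [0.153, -0.657, 0.256] pointing down, gripper open.
Joint ranges: [-2.59, 2.59], [-0.33, 1.99], [-1.39, 1.29], [0.1, 2.45], [-1.04, 4.18], [0.21, 1.99], [-2.66, 2.66]. Speed limits (rad/s): [2.57, 2.57, 3.14, 3.14, 3.14, 3.14, 3.14].

### API

Orientations are given as a 3x3 rotation matrix whose columns are the frame's x, y, z axes.
In Python, from rig import * gives the robot as it stands. Calls block until the motion is done:
- movep(position, orientation): joint-space move of the TCP to a pose.
- move_l(position, attitude=None, feed=0.15, until_force=None): straight line of the TCP; attitude=None keeps the orientation; feed is the mean speed in m/s. With until_force (N) it stops when the force on the tool has changed by that much, and returns True; else False.
- move_joints(angles): joint-space move.
- command_gripper(opening, newtons=None): finger opening in m; newtons is the grip in N (None keeps the last); returns when the fingers have stopped.
- sleep(seconds).
- inverse_kinematics(position, orientation): joint angles nearest the present ones, or None.
- sense(): the state.
- camera(name): name is "scene" or "side" or "wrist"; returns (picture, depth): 420x560x3 uint8, red, green, blue; 420x560 float32, m along the optical axis (not along the pixel's ray), 0 where there is no reading.
- camera_params(name): a dict with "K" (3x3 intrinsics, pixels), "position" and "rotation" of the camera in the world; the wrist camera has in their place "tool_from_camera" (4x4, takes a point from camera to tool coordinates, whose origin is the TCP and whose axes are the flange's). Camera axes: x right, y down, z forward; pixel columns grow to the right and rows downward; lengths in m; the calibration is good to about 2 mm. The wrist camera is an equidistant fisheye: a pixel r from the principal point sees the ray r / f radians off the axis. A picture is of the moment at which its call begins: read the wrist's pose just before it. camera_params takes no time and is no camera call.
A pose or a line that the arm cannot do raises Unreachable and nothing moves.
- finish_job(): hands the job in; it is judged then, once.
The state is a dict: "time_s": time; "joint_pos": joint angles; "qd": joint speeds; "joint_efforts": joint torques, N m; "position": TCP position; "tcp_rot": TCP orientation; "wrist_force": force on the tool from outside, world axes, zero at the start; "ft_torque": the same for the moment, N m; "finger_gap": finger opening in m; "gripper_force": force on a finger pad.
Only numpy, scipy, OpenCV 4.12 (cv2) and the standard library are available. Lean on these libraries where they do the work, as an engineer would, in place of code of your own. Each camera call takes 0.05 s, during which the arm holds its last target. There are 200 camera calls.

## Working session

There is one attempt and no reset: what is moved stays moved. The work goes in short steps, each a Python script; the robot and the scene stay as the last script left them, time stands still between calls to the robot, and variables do not carry over. Pictures are saved under pics/ and viewed, at most 10 in all, crops included, and the job is handed in when it is done.

```bash
mkdir -p pics; ls; cat > h.py <<'E'
from rig import *
import numpy as np, cv2
def cloud(name):
    im,d=camera(name); p=camera_params(name); K=np.array(p["K"])
    v,u=np.mgrid[:420,:560]
    P=np.stack([(u-K[0,2])/K[0,0]*d,(v-K[1,2])/K[1,1]*d,d],-1)@np.array(p["rotation"]).T+np.array(p["position"])
    P[d<=0]=np.nan
    return im,d,P
def save(n,im): cv2.imwrite("pics/"+n+".png",im[...,::-1])
E
python3 - <<'E'
from h import *
s=sense();print(s["time_s"],s["position"],s["tcp_rot"],s["finger_gap"])
a=[]
for n in("scene","side"):
    im,d,P=cloud(n);np.savez(n+".npz",im=im,P=P);save(n+"0",im)
    p=camera_params(n);print(n,p)
print(camera_params("wrist"),sense()["time_s"])
E
```

```text
pics
0.0 [ 0.15298285 -0.65688117  0.25524461] [[ 9.73939395e-01  2.26807871e-01 -4.94632633e-04]
 [ 2.26808406e-01 -9.73937500e-01  1.92195238e-03]
 [-4.58273415e-05 -1.98405198e-03 -9.99998031e-01]] 0.08552558077656046
scene {'K': array([[416.20064192,   0.        , 284.91106929],
       [  0.        , 416.20064192, 213.80598459],
       [  0.        ,   0.        ,   1.        ]]), 'position': array([ 1.20386565, -0.28124229,  0.54160828]), 'rotation': array([[ 0.42074975,  0.49485759, -0.76031941],
       [ 0.90717519, -0.23106725,  0.35162636],
       [-0.00167994, -0.83768961, -0.54614402]])}
side {'K': array([[448.02579157,   0.        , 275.44816065],
       [  0.        , 448.02579157, 208.53518849],
       [  0.        ,   0.        ,   1.        ]]), 'position': array([0.40681448, 0.79801146, 0.57371931]), 'rotation': array([[-0.98344177, -0.07716347,  0.16397589],
       [-0.17981288,  0.52818994, -0.8298691 ],
       [-0.02257483, -0.84561291, -0.53331903]])}
{'K': array([[325.1922621 ,   0.        , 280.38867088],
       [  0.        , 325.1922621 , 214.1738404 ],
       [  0.        ,   0.        ,   1.        ]]), 'tool_from_camera': array([[-3.16961796e-06, -9.51251779e-01, -3.08415389e-01,
         7.96873253e-02],
       [ 9.99999795e-01, -2.00598830e-04,  6.08433896e-04,
        -3.18432292e-04],
       [-6.40641592e-04, -3.08415324e-01,  9.51251585e-01,
        -1.17654597e-01],
       [ 0.00000000e+00,  0.00000000e+00,  0.00000000e+00,
         1.00000000e+00]])} 0.1
```

View pics/scene0.png

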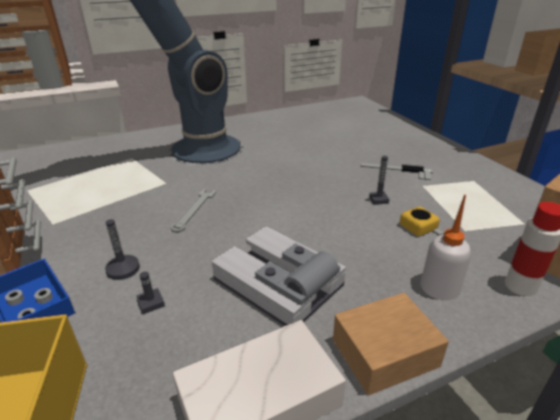

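View pics/side0.png

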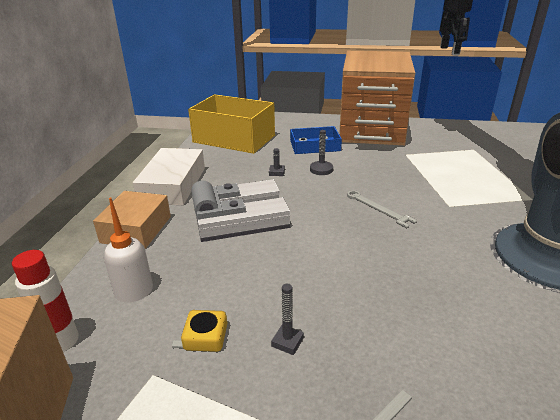

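The tall T-bolt is at scene (381,180) and side (287,318). The plate is at scene (280,272) and side (240,208), with its mouth on the robot's side. Next I'll take positions from the depth data.

```bash
python3 - <<'E'
import numpy as np,cv2
S={n:np.load(n+".npz") for n in("scene","side")}
for n,(u0,u1,v0,v1) in {"scene":(362,398,150,208),"side":(265,308,275,358)}.items():
    P=S[n]["P"][v0:v1,u0:u1].reshape(-1,3);P=P[~np.isnan(P[:,0])]
    t=np.median(P[(P[:,2]>.04)&(P[:,2]<.13)],0)
    P=P[np.hypot(*(P[:,:2]-t[:2]).T)<.05]
    print(n,"zmax",P[:,2].max(),"bench",np.median(P[P[:,2]<.006][:,2]))
    sh=P[P[:,2]>.03]; print(" shank",len(sh),np.median(sh,0),sh.min(0),sh.max(0))
    h=P[(P[:,2]>.008)&(P[:,2]<.02)]; print(" head",len(h),h.min(0),h.max(0),cv2.minAreaRect(h[:,:2].astype(np.float32)))
    tp=P[(P[:,2]>.011)&(P[:,2]<.018)]; print(" headtop",cv2.minAreaRect(tp[:,:2].astype(np.float32)), np.median(tp[:,2]))
for n,(u0,u1,v0,v1) in {"scene":(205,350,222,322),"side":(185,298,170,242)}.items():
    P=S[n]["P"][v0:v1,u0:u1].reshape(-1,3);P=P[~np.isnan(P[:,0])]
    h,e=np.histogram(P[:,2],np.arange(-.01,.11,.003));print(n,[(round(a,3),int(b)) for a,b in zip(e,h) if b>15])
    a=P[(P[:,2]>.040)&(P[:,2]<.052)];print(" platetop",cv2.minAreaRect(a[:,:2].astype(np.float32)),np.median(a,0))
    f=P[(P[:,2]>.056)&(P[:,2]<.064)];print(" foot",cv2.minAreaRect(f[:,:2].astype(np.float32)),np.median(f[:,2]))
    al=P[P[:,2]>.01];print(" all",cv2.minAreaRect(al[:,:2].astype(np.float32)))
# top-down map of plate
m=np.zeros((500,700,3),np.uint8)
for i,n in enumerate(S):
    P=S[n]["P"].reshape(-1,3);ok=(P[:,2]>.006)&(P[:,2]<.12);Q=P[ok]
    # 1px = 0.5 mm, centre set at plate
    c=a.mean(0)
    x=((Q[:,0]-c[0])*1500+250).round();y=((Q[:,1]-c[1])*1500+350).round()
    k=(x>=0)&(x<500)&(y>=0)&(y<700)
    for X,Y,z in zip(x[k].astype(int),y[k].astype(int),Q[k,2]):
        col=(int(z*2500)%256,)
        cv2.circle(m,(Y,X),2,tuple(int(q) for q in cv2.applyColorMap(np.uint8([[min(255,z*2800)]]),cv2.COLORMAP_JET)[0,0]),-1)
print(c);cv2.imwrite("pics/map.png",m)
E
```

```text
scene zmax 0.12140829933646574 bench 9.356792689618754e-05
 shank 248 [0.49544627 0.30180781 0.08026756] [0.48202636 0.29596319 0.03005383] [0.50131045 0.31383752 0.1214083 ]
 head 145 [0.46528612 0.28242812 0.00812425] [0.51461497 0.32785155 0.01997809] ((0.4916820526123047, 0.3043361306190491), (0.04088178277015686, 0.04265386983752251), 69.20206451416016)
 headtop ((0.49170681834220886, 0.30429399013519287), (0.04088307172060013, 0.042642656713724136), 69.06433868408203) 0.014020576063042411
side zmax 0.12199526472307409 bench 0.0007680349976209033
 shank 519 [0.48924746 0.31009545 0.08223099] [0.48233249 0.29815637 0.03006851] [0.49877275 0.31366926 0.12199526]
 head 454 [0.46647399 0.28233819 0.00808524] [0.51500356 0.32923573 0.01996552] ((0.4907572865486145, 0.3045874536037445), (0.041035812348127365, 0.04072865843772888), 73.74055480957031)
 headtop ((0.4907228946685791, 0.3044472932815552), (0.04094579070806503, 0.040674418210983276), 73.36852264404297) 0.014484630699784007
scene [(np.float64(-0.004), 1472), (np.float64(-0.001), 4897), (np.float64(0.002), 175), (np.float64(0
[... 1628 characters left out ...]
056), 102), (np.float64(0.059), 491), (np.float64(0.062), 89), (np.float64(0.065), 87), (np.float64(0.068), 52), (np.float64(0.071), 55), (np.float64(0.074), 58), (np.float64(0.077), 81), (np.float64(0.08), 98), (np.float64(0.083), 174), (np.float64(0.086), 35)]
 platetop ((0.6878852248191833, -0.09531629085540771), (0.21344904601573944, 0.26829490065574646), 24.36073875427246) [ 0.62626603 -0.03286583  0.04660639]
 foot ((0.7269940972328186, -0.07306975871324539), (0.11129879951477051, 0.222504660487175), 27.33514404296875) 0.06060803860349556
 all ((0.6860727071762085, -0.109336718916893), (0.24955490231513977, 0.32253605127334595), 12.614293098449707)
[ 0.6321997  -0.03841879  0.046314  ]
```

View pics/map.png

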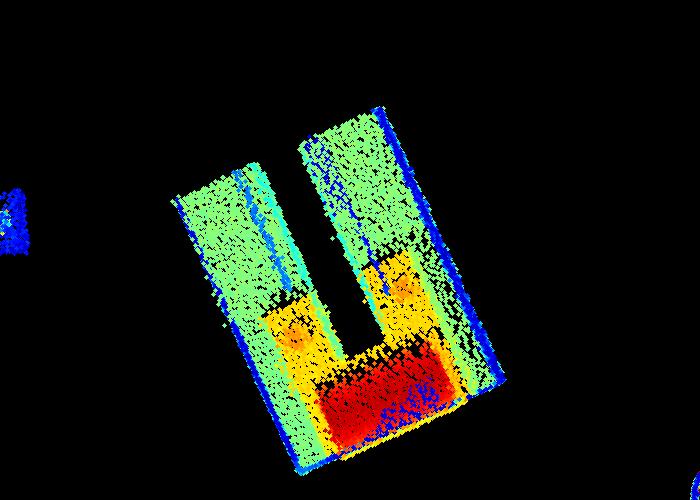

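The merged height map shows the plate at a yaw of about 24°. The U-shaped gap runs from about (280,150) to the notch end at about (365,350), and the round back is in red. I'll fit the plate and bolt precisely, then look from near with the wrist camera above the bolt.

```bash
cat >> h.py <<'E'
def wcloud():
    s=sense(); im,d=camera("wrist"); p=camera_params("wrist");K=np.array(p["K"]);T=np.array(p["tool_from_camera"])
    v,u=np.mgrid[:420,:560]; x=(u-K[0,2])/K[0,0];y=(v-K[1,2])/K[1,1];r=np.hypot(x,y)+1e-9
    P=np.stack([x/r*np.tan(r)*d,y/r*np.tan(r)*d,d],-1)@T[:3,:3].T+T[:3,3]
    P=P@np.array(s["tcp_rot"]).T+np.array(s["position"]); P[(d<=0)|(r>1.2)]=np.nan
    return im,d,P
def Rz(psi):
    c,s=np.cos(psi),np.sin(psi); return np.array([[c,s,0],[s,-c,0],[0,0,-1.]])
def platefit(P,psi=np.deg2rad(24.36)):
    """plate edges in the slot frame (a along slot, b across)"""
    P=P.reshape(-1,3);P=P[~np.isnan(P[:,0])]
    P=P[(np.hypot(P[:,0]-.69,P[:,1]+.01)<.17)]
    a=P[:,0]*np.cos(psi)+P[:,1]*np.sin(psi);b=-P[:,0]*np.sin(psi)+P[:,1]*np.cos(psi);z=P[:,2]
    t=(z>.043)&(z<.0495);q=np.percentile
    f=t&(a<a[t].min()+.1); bc=(b[f].min()+b[f].max())/2; w=b[f]-bc
    ft=(z>.057)&(z<.064);ctr=ft&(abs(b-bc)<.006)
    bk=(z>.07)
    return dict(a0=q(a[t],.3),amin=a[t].min(),b=(b[f].min(),b[f].max()),gap=(bc+w[(w<0)&(w>-.04)].max(),bc+w[(w>0)&(w<.04)].min()),
      notch=(b[ft&(b<bc)].max(),b[ft&(b>bc)].min()), foot_a=(q(a[ft],.5),), notch_end=a[ctr].min() if ctr.any() else None, back0=q(a[bk],1) if bk.any() else None)
def circ(P,c,zlo=.03,zhi=.115,r=.008):
    from scipy.optimize import least_squares
    P=P.reshape(-1,3);P=P[~np.isnan(P[:,0])];P=P[(P[:,2]>zlo)&(P[:,2]<zhi)&(np.hypot(*(P[:,:2]-c).T)<.03)]
    f=least_squares(lambda q:np.hypot(*(P[:,:2]-q).T)-r,c,loss="soft_l1",f_scale=.001);return f.x,len(P)
E
python3 - <<'E'
from h import *
for n in("scene","side"):
    P=np.load(n+".npz")["P"]; print(n,circ(P,np.array([.491,.3045])));
    for k,v in platefit(P).items(): print("  ",k,np.round(v,4) if v is not None else v)
    # mouth-face normal check: edge yaw from upper-side points
movep([.491,.3045,.24],Rz(np.deg2rad(-19)))
im,d,P=wcloud();save("w1",im);s=sense();print(s["time_s"],s["position"],s["joint_pos"])
print(circ(P,np.array([.491,.3045])))
Q=P.reshape(-1,3);Q=Q[(np.hypot(Q[:,0]-.491,Q[:,1]-.3045)<.04)]
h=Q[(Q[:,2]>.008)&(Q[:,2]<.02)];print(len(h),cv2.minAreaRect(h[:,:2].astype(np.float32)),Q[:,2].max())
for psi,p in((24.36,[.6,-.06,.25]),(24.36-180,[.6,-.06,.25])):
    print(psi,inverse_kinematics(p,Rz(np.deg2rad(psi))))
E
```

```text
scene (array([0.48986593, 0.30644647]), 219)
   a0 0.4817
   amin 0.4804
   b [-0.3889 -0.2372]
   gap [-0.3271 -0.2994]
   notch [-0.3132 -0.313 ]
   foot_a [0.5775]
   notch_end 0.6258
   back0 0.6415
side (array([0.49077913, 0.30371551]), 432)
   a0 0.4817
   amin 0.4806
   b [-0.3928 -0.2364]
   gap [-0.3271 -0.3034]
   notch [-0.3152 -0.3144]
   foot_a [0.5764]
   notch_end 0.6268
   back0 0.6365
3.7 [0.49145102 0.30380802 0.24003965] [-0.88921814  0.33144473  0.33420654  1.80580395 -0.12495722  1.02487198
 -2.41057715]
(array([0.49152948, 0.30565288]), 408)
987 ((0.4918625056743622, 0.30585208535194397), (0.040110256522893906, 0.04074472934007645), 71.9404296875) 0.31705484729620476
24.36 [-0.25060821  0.36635264  0.36854626  1.73740128 -0.14804778  1.06516167
 -0.97807542]
-155.64 [ 0.81614896  0.63282085 -1.17556289  1.67582571  0.61175563  1.25455902
  1.50394986]
```

View pics/w1.png

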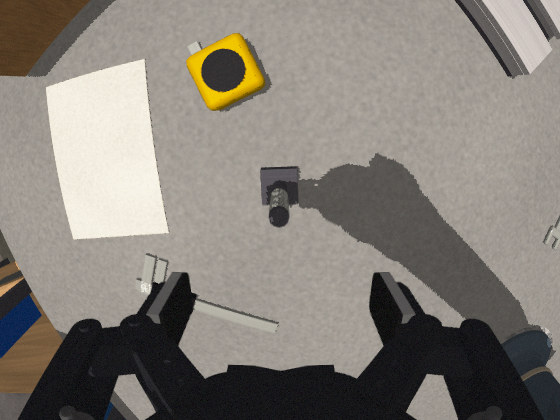

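The head is at (280,185) and square to the view, with its axis at about (0.4915, 0.3055), so the yaw is right. Next: grasp, lift, carry it to just before the mouth, then check.

```bash
cat >> h.py <<'E'
PSI=np.deg2rad(24.36);A0=.4810;B0=-.3137
def ab(a,b): return np.array([a*np.cos(PSI)-b*np.sin(PSI),a*np.sin(PSI)+b*np.cos(PSI)])
def toab(p): return np.array([p[0]*np.cos(PSI)+p[1]*np.sin(PSI),-p[0]*np.sin(PSI)+p[1]*np.cos(PSI)])
G=.099 # TCP height above the bolt's underside
E
python3 - <<'E'
from h import *
c=[.4915,.3053];R=Rz(np.deg2rad(-18.3))
movep([*c,.20],R); move_l([*c,G],feed=.08)
command_gripper(0.0,60); s=sense();print(s["time_s"],s["finger_gap"],s["gripper_force"],s["position"])
if s["finger_gap"]>.012:
    move_l([*c,G+.075],feed=.12); s=sense();print(s["finger_gap"],s["wrist_force"])
    p=ab(A0-.05,B0); move_l([*p,G+.075],Rz(PSI),feed=.2)
    move_l([*p,G+.013],feed=.1,until_force=15)
    s=sense();print(s["time_s"],s["position"],toab(s["position"]),s["finger_gap"])
    for n in("side","scene"):
        im,d,P=cloud(n);np.savez(n+"2.npz",P=P); save(n+"2",im)
        f=circ(P,p,.03,.07);print(n,"low",toab(f[0]),f[1]); f=circ(P,p,.055,.075);print("hi",toab(f[0]),f[1])
    Q=P.reshape(-1,3);Q=Q[np.hypot(*(Q[:,:2]-p).T)<.035];print("head z",np.percentile(Q[(Q[:,2]>.018)&(Q[:,2]<.034),2],[10,50,90]))
    im,d,P=wcloud();save("w2",im);print("w",toab(circ(P,p,.03,.07)[0]),platefit(P))
E
```

```text
6.05 0.014564632735639424 58.37872803211212 [0.49167497 0.30536916 0.09920796]
0.014321265025366552 [-0.23334298  0.39577559 -3.11440001]
9.8167 [ 0.52249313 -0.10808443  0.11235964] [ 0.4313951  -0.31397385] 0.014438811492875209
side low [ 0.42981445 -0.31526642] 104
hi [ 0.42999884 -0.31482492] 52
scene low [ 0.42999246 -0.3124446 ] 129
hi [ 0.42988668 -0.31242682] 69
head z [0.02052715 0.02663203 0.02849101]
w [ 0.43163002 -0.31413051] {'a0': np.float64(0.4831383438616204), 'amin': np.float64(0.4822860708034612), 'b': (np.float64(-0.3890650745291709), np.float64(-0.23841207782687815)), 'gap': (np.float64(-0.32838084944714296), np.float64(-0.2991794414464509)), 'notch': (np.float64(-0.36888034099145306), np.float64(-0.2624375036374823)), 'foot_a': (np.float64(0.5770285521705857),), 'notch_end': None, 'back0': None}
```

View pics/side2.png

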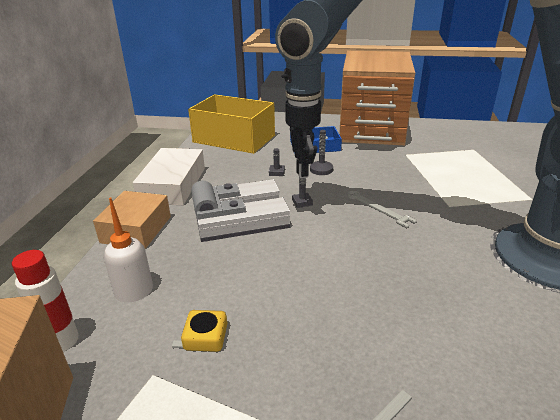

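The bolt hangs upright at (302,195), just before the mouth and in line with the slot. Now I'll slide it in.

```bash
python3 - <<'E'
from h import *
z=G+.013
h1=move_l([*ab(A0+.122,B0),z],feed=.07,until_force=15); s=sense();print(h1,s["time_s"],toab(s["position"])-[A0,0],s["wrist_force"])
if not h1:
    h2=move_l([*ab(A0+.146,B0),z],feed=.02,until_force=10); s=sense();print(h2,s["time_s"],toab(s["position"])-[A0,0],s["position"][2],s["wrist_force"])
    im,d,P=cloud("side");save("side3",im);im2,d,P2=wcloud();save("w3",im2)
    print(platefit(P2)); 
    for Q in(P,P2): print(toab(circ(Q,ab(A0+.136,B0),.063,.082)[0])-[A0,0])
    cv2.imwrite("pics/c3.png",np.hstack([cv2.resize(im[150:250,150:350],(400,300)),cv2.resize(im2,(400,300))])[...,::-1])
E
```

```text
False 12.575 [ 0.12176711 -0.31377955] [-0.03715534  0.19234244 -3.60778248]
True 13.5083 [ 0.13858203 -0.31348382] 0.11056170759732842 [ 0.7571786   0.23157797 -4.04520358]
{'a0': np.float64(0.4928451854553783), 'amin': np.float64(0.4870778275392258), 'b': (np.float64(-0.3888758803369694), np.float64(-0.23868717643557058)), 'gap': (np.float64(-0.3284740427377277), np.float64(-0.29891792812807216)), 'notch': (np.float64(-0.31382706960204565), np.float64(-0.31377713767896803)), 'foot_a': (np.float64(0.5801929892585186),), 'notch_end': np.float64(0.6231107295446834), 'back0': np.float64(0.6108076810607453)}
[ 0.14799556 -0.30857809]
[ 0.15411042 -0.31347582]
```

View pics/c3.png

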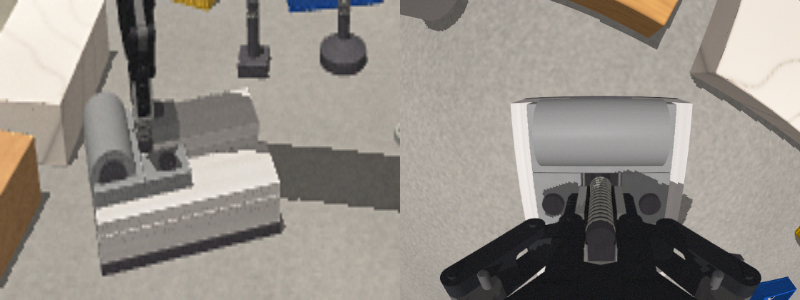

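The shank is in the notch against its end, with the bolt at (600,230) of the composite. I'll set the head on the floor, press home lightly and release, then check.

```bash
python3 - <<'E'
from h import *
def rep(t):
    s=sense();f=s["wrist_force"];print(t,s["time_s"],toab(s["position"])-[A0,0],s["position"][2],f,toab(f),s["finger_gap"])
    return s
s=rep("0"); p=s["position"]
print(move_l([p[0],p[1],G+.004],feed=.02,until_force=8)); s=rep("down")
a,b=toab(s["position"])
print(move_l([*ab(a+.006,b),s["position"][2]],feed=.012,until_force=8)); s=rep("push")
command_gripper(.05); s=rep("open")
move_l([s["position"][0],s["position"][1],.27],feed=.12)
q=ab(A0+.05,B0); move_l([*q,.27],feed=.15)
im2,d,P2=wcloud();save("w4",im2);im,d,P=cloud("side");im3,d,P3=cloud("scene");np.savez("fin.npz",P=P,P2=P2,P3=P3)
for Q in(P2,P,P3):
    print([ (np.round(toab(x[0])-[A0,0],4),x[1]) for x in(circ(Q,ab(A0+.136,B0),.065,.085),circ(Q,ab(A0+.136,B0),.09,.127))])
    X=Q.reshape(-1,3);X=X[np.hypot(*(X[:,:2]-ab(A0+.136,B0)).T)<.012];print("top",np.percentile(X[X[:,2]>.1,2],[50,98]));f=platefit(Q);print(f["amin"],f["notch_end"])
rep("end")
cv2.imwrite("pics/c4.png",np.hstack([cv2.resize(im[150:250,150:350],(400,300)),cv2.resize(im2[60:300,120:440],(400,300))])[...,::-1])
E
```

```text
0 13.6083 [ 0.13804028 -0.31294839] 0.10957564669538733 [ 0.52637259 -0.42175308 -4.14456857] [ 0.30555072 -0.60131732] 0.014767756522778439
True
down 13.8167 [ 0.13796232 -0.31294046] 0.1093772315317571 [-1.1948445  -0.01356472  4.1293322 ] [-1.09406471  0.4804787 ] 0.014418467683103363
True
push 14.3417 [ 0.13933974 -0.31316099] 0.10963342015423268 [-2.43881799 -0.58057953  4.32302129] [-2.46116531  0.47704413] 0.01454042309125229
open 14.775 [ 0.1393282  -0.31275206] 0.1085570380808655 [ 0.11874282 -0.59298403  0.41145526] [-0.1364159  -0.58916943] 0.04980575372107878
[(array([ 0.1569, -0.3137]), 421), (array([ 0.1374, -0.3122]), 20)]
top [0.12989503 0.13137614]
0.4822334835130645 0.627531054078897
[(array([ 0.1475, -0.3087]), 89), (array([ 0.1352, -0.3136]), 112)]
top [0.11920936 0.13145152]
0.4809958326499202 0.6091613874137494
[(array([ 0.1365, -0.311 ]), 103), (array([ 0.1359, -0.3111]), 162)]
top [0.11910826 0.1306364 ]
0.4802139299302688 0.614146596287466
end 17.1583 [ 0.05110019 -0.31325273] 0.2697078942244031 [0.47442351 0.25531748 0.04099582] [0.53749688 0.03690226] 0.049799435955732864
```

View pics/c4.png

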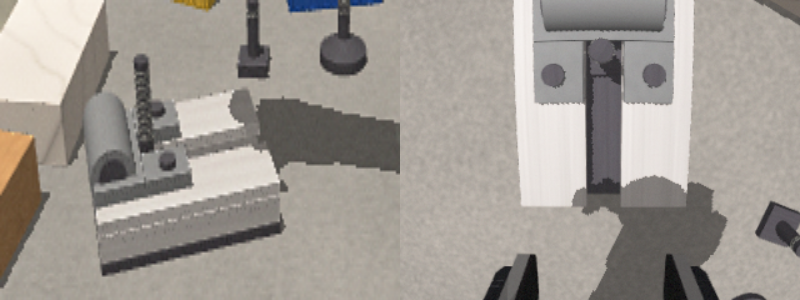

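The bolt stands upright at left (142,100) and right (602,50), with its top at 0.130 m, so the head is on the slot floor. Vision gives 136 ± 1 mm. To be sure it is fully home, I'll nudge the shank gently from behind with shut fingers, just above the foot.

```bash
python3 - <<'E'
from h import *
bb=-.3134
command_gripper(0.0,20)
move_l([*ab(A0+.085,bb),.15],feed=.15); print(move_l([*ab(A0+.085,bb),.093],feed=.08,until_force=10))
for i in range(2):
    h=move_l([*ab(A0+.1285,bb),.093],feed=.015,until_force=4);s=sense();print(h,s["time_s"],toab(s["position"])-[A0,0],toab(s["wrist_force"]))
    move_l([*ab(A0+.100,bb),.093],feed=.05)
move_l([*ab(A0+.085,bb),.27],feed=.15); move_l([*ab(A0+.05,bb),.27],feed=.15)
im2,d,P2=wcloud();im,d,P=cloud("side");im3,d,P3=cloud("scene")
for Q in(P2,P,P3):
    X=Q.reshape(-1,3);X=X[np.hypot(*(X[:,:2]-ab(A0+.136,B0)).T)<.012]
    print(np.round(toab(circ(Q,ab(A0+.136,B0),.09,.127)[0])-[A0,0],4),"top",np.percentile(X[X[:,2]>.1,2],98))
print(sense()["time_s"])
cv2.imwrite("pics/c5.png",np.hstack([cv2.resize(im[150:250,150:350],(400,300)),cv2.resize(im2[60:300,120:440],(400,300))])[...,::-1])
E
```

```text
False
True 21.575 [ 0.11891125 -0.31350841] [-1.91461838  0.06482937]
True 23.3333 [ 0.11877823 -0.31351749] [-1.95898001  0.59297475]
[ 0.1372 -0.3123] top 0.13149962572997237
[ 0.1351 -0.3137] top 0.1314233077672331
[ 0.1359 -0.311 ] top 0.1305691202429475
25.725
```

View pics/c5.png

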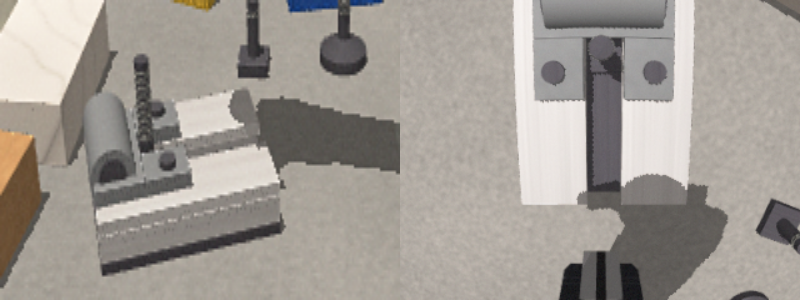

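Both nudges stopped at the same spot against a firm stop, and the bolt has not moved, so it is upright and fully home. Handing in.

```bash
python3 -c "
from rig import *
print(finish_job())"
```

```text
the job is handed in; nothing more can be done
None
```

The tall T-bolt is standing upright in the slot, its head on the floor and its shank against the end of the notch. The gripper is clear of it, and the job was handed in at about 26 s.

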